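# Put the charger away and press the label holder home in the drawer unit's rail

## Task

Put the white charger into the open drawer of the small desk-top drawer unit, let go of it there and slide the drawer fully shut. Then take the label holder (white plate with a red grip bar) out of its black stand, push it upright, tongue down, behind the lip of the rail on top of the unit, against the spring, until it is fully home, and finish holding it pressed home: the program ends while the gripper still holds it down. Leave the other things on the desk where they are.

Things in the scene. Friction and masses are not known exactly. Their poses are not given: they have to be found in the camera images.
- charger_center (a point): white charger, a block 29 mm (its x) by 41 mm (its y) by 26 mm high, 50 g nominal, standing loose on a 3 mm work mat at the left or the right of the drawer unit; the point is its centre, 13 mm above its underside.
- cabinet: grey drawer unit fixed on the desk, 150 mm deep (x), 180 mm wide (y), 75 mm high; origin under its centre on the desk. Its front faces its own -x (toward the robot), front face 75 mm from the origin. The rail stands on its top near the front edge.
- drawer (a joint): green drawer of the unit: 0 is fully shut, grows as it slides out along the unit's -x, at most 0.125 m. It starts 0.108 to 0.122 m open, slides with about 1 N of friction and stays where it is left.
- drawer_floor (a point): point on the floor of the drawer, 12.5 mm above the desk, moving with the drawer; axes as the unit's. The open box is 150 mm wide inside (y), and reaches from 51 mm in front of the point (inner face of the front) to 76 mm behind it. Walls rise 41 mm above the floor, the drawer front to 67 mm above the desk. With the drawer out, at least the first 100 mm behind the front is open to the sky.
- drawer_pull (a point): middle of the front face of the steel pull ledge on the drawer front, 50 mm above the desk; the ledge is 70 mm wide, faces the unit's -x, its front face is 16 mm high and stands 18 mm out from the drawer front. Pushing here toward the unit's +x shuts the drawer.
- rail_mouth (a point): centre of the mouth of the label rail on top of the unit, 101 mm above the desk, 60 mm in front of the unit's centre; axes as the unit's. The slot runs along y and opens upward: 7 mm wide (x), flared to about 16 mm in its upper 8 mm, 60 mm long between black end cheeks whose tops are level with this point. The slot is 26 mm deep down to the unit's top. Thin aluminium walls (the front one is the lip).
- spring_foot (a joint): orange sprung foot in the rail's slot: 0 is up (its top 9.5 mm below the mouth), grows as it is pressed down, in metres. It resists with 4 N at first, 9 N after 10 mm. With the holder fully home, its shoulders resting on the end cheeks, it reads about 0.0105 (its end of travel); let go, the spring lifts the holder again.
- stand: black stand fixed on a 3 mm work mat, 46 mm (x) by 86 mm (y) by 18 mm high, origin under its centre; the label holder waits upright in its slot (7 mm wide along x, 58 mm long along y), 13 mm deep. It stands at the left or the right of the drawer unit.
- holder_grip (a point): centre of the red grip bar of the label holder; the bar is 12 mm thick (holder's x), 60 mm long (y), 16 mm high (z). The holder is 60 mm tall, 40 g nominal: below the bar a white plate 6 mm thick and 70 mm wide goes down to the shoulders 32 mm below this point, and under those a tongue 4 mm thick, 50 mm wide and 20 mm long ends 52 mm below this point. Fully home, this point is 32 mm above the rail's mouth. Either face of the holder may face the front.
- phone: bystander, leave alone: black phone lying flat, 72x148x8 mm, far left; origin under its centre.
- kapton_roll: bystander, leave alone: roll of amber tape lying flat, 50 mm across, 12 mm high, left; origin under its centre.
- screw_tin: bystander, leave alone: round silver screw tin, 62 mm across, 16 mm high, left of the drawer unit; origin under its centre.
- mouse: bystander, leave alone: black computer mouse, 104x54x37 mm, right of the drawer unit; origin under its centre.
- board_2: bystander, leave alone: small blue circuit board lying flat, 40x56x4 mm, left; origin under its centre.
- loupe: bystander, leave alone: black eye loupe standing on the desk, 38 mm across, 32 mm high, far right; origin under its centre.

How it is judged:
On the way, in this order (a step that is already met when the one before it is completed fails the run):
1. the charger lies in the open drawer, let go (x of charger_center in the frame of drawer_floor between -0.055 and 0.085 m and y of charger_center in the frame of drawer_floor between -0.08 and 0.08 m and z of charger_center in the frame of drawer_floor between 0 and 0.03 m and value of joint drawer above 0.05 m and contact force between the fingers and charger below 0.1 N), for 0.2 s.
2. the drawer is shut with the charger in it (x of charger_center in the frame of drawer_floor between -0.055 and 0.085 m and y of charger_center in the frame of drawer_floor between -0.08 and 0.08 m and z of charger_center in the frame of drawer_floor between 0 and 0.03 m and value of joint drawer below 0.006 m), for 0.2 s.
At the end, for the whole second after the job is handed in: Charger in the drawer, drawer shut within 8 mm; holder upright (0.15 rad) in the rail, square to it, grip bar 25 to 35.5 mm above the mouth, sprung foot pressed at least 7.5 mm; fingers on the holder and holder on the unit or its foot each with over 2 N; all at rest (x of charger_center in the frame of drawer_floor between -0.055 and 0.085 m and y of charger_center in the frame of drawer_floor between -0.08 and 0.08 m and z of charger_center in the frame of drawer_floor between 0 and 0.03 m and value of joint drawer below 0.008 m and linear speed of each of charger, holder below 0.02 m/s and value of joint spring_foot above 0.0075 m and x of holder_grip in the frame of rail_mouth between -0.008 and 0.008 m and y of holder_grip in the frame of rail_mouth between -0.009 and 0.009 m and z of holder_grip in the frame of rail_mouth between 0.025 and 0.0355 m and angle between holder_grip's own z axis and vertical below 0.15 rad and angle between the x axis of holder_grip and the x axis of rail_mouth, either way round below 0.15 rad and contact force between the fingers and holder above 2 N and contact force between holder and cabinet above 2 N); the arm keeps its last pose, push and grip.
It fails at once if a bystander (phone, tape roll, screw tin, mouse, circuit board, loupe) is moved more than 30 mm (distance of any of phone, kapton_roll, screw_tin, mouse, board_2, loupe from where it was at the start of the episode above 0.03 m).
It also fails if it takes over 72 s, if anything falls off the work surface, if the arm or the gripper's body presses on something with over 40 N, if the wrist force passes 120 N, or if a joint passes its speed limit or range.

## Robot

A 7-joint arm with a two-finger parallel gripper is mounted at the origin on a cart in front of the work surface, level with it; the furniture and walls round the work are solid. World frame = base frame: x ahead of the robot, y to its left, z up, the work surface at z = 0. Lengths are in m, angles in rad, forces in N, time in s.
With the tool pointing down it reaches from about 0.4 to 0.875 m from the base axis. Payload 19.3 kg.
Tool frame: the origin (TCP) lies at the very end of the fingers, on their centre line; the grasp point (between the pads) lies 19 mm behind it; z points along the fingers, y is the line along which they close (so a half turn about z gives the same grasp; the last joint's range is limited). The gripper opens to 85 mm and grips with 20 to 120 N. Pads are 22 mm wide; open, the fingers measure 114 mm over their backs; the gripper's body (76 mm by 85 mm) begins 54 mm behind the grasp point. The pads swing forward as they close: fully open they stand 13 mm farther back than shut.
Start: joints at [1.092, 0.521, -0.036, 1.599, 0.021, 1.021, -0.113], TCP at [0.248, -0.574, 0.231] pointing down, gripper open.
Joint ranges: [-2.91, 2.91], [-0.3, 2.13], [-1.5, 1.42], [0.17, 2.43], [-1.26, 4.41], [0.16, 1.93], [-2.52, 2.52]. Speed limits (rad/s): [1.89, 1.89, 2.39, 2.39, 3.01, 3.01, 3.01].

## Interface

Orientations are given as [roll, pitch, yaw] about the fixed x, y, z axes, in that order (R = Rz(yaw) Ry(pitch) Rx(roll)).
In Python, from workcell import monitor, optics, job_done gives the robot as it stands.
- The arm moves only by the shell command python3 -m handwheel 'ROWS' [FORCE]. ROWS is JSON, a list of rows, each an object of numbers: "dx", "dy", "dz": the shift along the tool's x, y, z in cm; "wx", "wy", "wz": the turn, a rotation vector about the tool's x, y, z in rad; "claw": the opening in per cent of the stroke, from 0 (shut) to 100 (fully open). A call has 1 to 8 rows; each row shifts and turns the commanded pose from where the row before left it, along the tool's axes as they then stand; what a row does not reach is not made up. A row lasts 1/8 s, in which the tool goes at most 62.5 mm and 10.7 degrees, less where a joint would pass 70% of its speed; a pose out of reach is approached as far as the arm can. A call with a gripper value outside its range is refused whole. The fingers move at their own pace and stop on an object; FORCE is the grip in N (left out, the last holds). Time passes only in rows, so rows that do not move let the fingers close. It gives the time, the measured TCP pose, the force, the opening and the grip force at its end, in the units of the state.
- monitor.observe(): the state, without advancing time (a new reading comes with each control period).
- optics.grab_frame(name): name is "scene" or "top" or "wrist"; returns a dict with "frame" (400x640x3 uint8, blue, green, red), "fovy" (degrees; the focal length in pixels is half the picture's height over the tangent of half this angle, whatever the lens; pixels are square), "cx", "cy" (the principal point, pixels), "k1" (the pictures are not rectified: a ray, as slopes to the right and down, at radius r is drawn at 1 + k1 r^2 times it, then the intrinsics apply), "R" (3x3) and "t" (3): a world point X has camera coordinates R X + t. Camera axes: x right, y down, z forward; pixel columns grow to the right and rows downward; lengths in m; the calibration is good to about 2 mm. A picture is of the moment at which its call begins. There is no depth.
- job_done(): hands the job in; it is judged then, once.
Trained networks look in the newest picture that a camera, given by its name, has taken for a name from the list of things; names that differ only in an ending like _2 or _b are one class to them, and where a whole thing is asked for, a point or a joint stands for the part that bears it (a point fixed in the world has none). Each returns a list of dicts, best first, with "p" (0 to 1); they miss things now and then, are a little off and sometimes report something else, mostly with a low value. They report only what shows in the picture. A call takes as long as a camera call.
- optics.masks_of(name, camera): "region" (400x640 bool, what is visible of it) and "rect" ([left, top, width, height] in pixels, round what is visible of it).
The state is a dict: "clock": time; "qpos": joint angles; "qd": joint speeds; "joint_efforts": joint torques, N m; "position": TCP position; "tool_rot": TCP orientation; "force": force on the tool from outside, world axes, zero at the start; "moment": the same for the moment, N m; "grip_width": finger opening in m; "finger_force": force on a finger pad.
Only numpy, scipy, OpenCV 4.12 (cv2) and the standard library are available. Lean on these libraries where they do the work, as an engineer would, in place of code of your own. Each camera call takes 0.05 s, during which the arm holds its last target. There are 200 camera calls.

## Working session

There is one attempt and no reset: what is moved stays moved. The work goes in short steps, Python scripts to look and compute and a shell command to move; the robot and the scene stay as the last step left them, time stands still between calls to the robot, and variables do not carry over. Pictures are saved under pics/ and viewed, at most 10 in all, crops included, and the job is handed in when it is done.

```bash
mkdir -p pics; cat > h.py <<'E'
import numpy as np, cv2
from workcell import monitor, optics, job_done
from scipy.optimize import least_squares
from scipy.spatial.transform import Rotation as Ro
def cam(f):
    h,w=f["frame"].shape[:2]; F=h/2/np.tan(np.radians(f["fovy"])/2)
    return F,f["cx"],f["cy"],f["k1"],np.array(f["R"]),np.array(f["t"])
def ray(f,u,v):
    F,cx,cy,k,R,t=cam(f); d=np.array([(u-cx)/F,(v-cy)/F]); s=d.copy()
    for _ in range(20): s=d/(1+k*(s@s))
    r=R.T@np.array([s[0],s[1],1]); return -R.T@t, r/np.linalg.norm(r)
def proj(f,X):
    F,cx,cy,k,R,t=cam(f); p=R@np.array(X)+t; s=p[:2]/p[2]; s=s*(1+k*(s@s)); return s*F+[cx,cy]
def onz(f,u,v,z):
    o,r=ray(f,u,v); return o+r*(z-o[2])/r[2]
def tri(obs):
    A=np.zeros((3,3));b=np.zeros(3)
    for f,u,v in obs:
        o,r=ray(f,u,v);P=np.eye(3)-np.outer(r,r);A+=P;b+=P@o
    return np.linalg.solve(A,b)
def st():
    s=monitor.observe(); print("t",round(s["clock"],2),"pos",np.round(s["position"],4),"rot",np.round(s["tool_rot"],3),"F",np.round(s["force"],1),"w",round(s["grip_width"],4),"ff",s["finger_force"]); return s
E
python3 - <<'E'
from h import *
st()
for c in ["scene","top"]:
    f=optics.grab_frame(c); cv2.imwrite(f"pics/{c}0.png",f["frame"]); print(c,"cam at",np.round(-np.array(f["R"]).T@np.array(f["t"]),3),f["fovy"],f["k1"])
    for n in ["charger_center","cabinet","drawer","drawer_pull","stand","holder_grip","spring_foot","screw_tin","mouse"]:
        for m in optics.masks_of(n,c)[:2]:
            v,u=np.nonzero(m["region"]); q=(u.mean(),v.mean())
            print(n,round(m["p"],2),m["rect"],np.round(q,1),len(u),np.round(onz(f,*q,0.02),3), np.round(cv2.minAreaRect(np.c_[u,v].astype(np.float32))[2],1))
E
```

```text
t 0.0 pos [ 0.2483 -0.5732  0.2307] rot [-3.14   0.     0.409] F [-0.   0.1 -0.6] w 0.0857 ff 0.0
scene cam at [0.093 0.751 1.032] 56.118001438690136 -0.04052168260562835
charger_center 0.49 [276.2, 251.4, 14.8, 13.4] [282.7 256.6] 139 [0.557 0.3   0.02 ] 45.0
cabinet 0.89 [280.4, 143.6, 83.8, 60.2] [321.8 176.6] 3372 [ 0.66  -0.059  0.02 ] 19.3
drawer 0.92 [318.5, 160.1, 44.6, 43.5] [341.7 183.9] 1445 [ 0.578 -0.071  0.02 ] 18.4
drawer_pull 0.86 [321.4, 159.2, 45.0, 44.9] [341.7 183.7] 1433 [ 0.579 -0.072  0.02 ] 18.4
drawer_pull 0.71 [279.3, 139.2, 85.4, 69.2] [321.6 176.6] 3448 [ 0.661 -0.058  0.02 ] 18.4
stand 0.7 [386.7, 133.8, 18.2, 21.5] [395.7 145.8] 153 [ 0.516 -0.378  0.02 ] 18.4
holder_grip 0.55 [395.3, 132.0, 3.4, 12.4] [397.6 135.9] 34 [ 0.539 -0.44   0.02 ] 18.4
screw_tin 0.71 [251.1, 232.2, 21.8, 15.8] [262.2 240.8] 282 [0.649 0.292 0.02 ] 90.0
mouse 0.6 [348.4, 128.9, 20.0, 9.8] [357.7 133.3] 214 [ 0.684 -0.356  0.02 ] 90.0
mouse 0.58 [240.7, 296.6, 11.7, 14.7] [247.2 302.5] 172 [0.542 0.48  0.02 ] 13.0
top cam at [0.431 0.044 1.913] 42.148434106065956 -0.049704907738
[... 441 characters left out ...]
02 ] 80.5
drawer_pull 0.42 [314.3, 152.0, 61.1, 80.5] [344.5 188.9] 3610 [ 0.65  -0.051  0.02 ] 78.7
stand 0.67 [422.9, 218.8, 29.1, 14.7] [436.5 225.7] 280 [ 0.52  -0.389  0.02 ] 76.0
stand 0.3 [429.4, 223.8, 18.3, 7.3] [440.  225.4] 100 [ 0.522 -0.402  0.02 ] 90.0
holder_grip 0.62 [429.8, 220.6, 20.0, 10.3] [440.3 225.1] 71 [ 0.522 -0.403  0.02 ] 76.0
holder_grip 0.49 [196.2, 209.4, 11.9, 11.4] [200.3 214.5] 101 [0.547 0.476 0.02 ] 90.0
screw_tin 0.57 [317.7, 149.1, 53.9, 83.0] [344.4 188.6] 3612 [ 0.651 -0.05   0.02 ] 78.7
screw_tin 0.54 [245.5, 181.7, 15.8, 12.1] [252.6 186.3] 207 [0.654 0.287 0.02 ] 90.0
mouse 0.65 [418.3, 167.7, 20.5, 24.3] [428.4 181. ] 353 [ 0.684 -0.36   0.02 ] 51.3
```

View pics/top0.png

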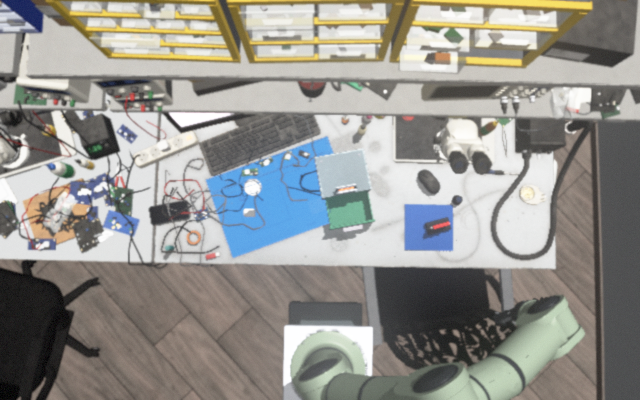

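View pics/scene0.png

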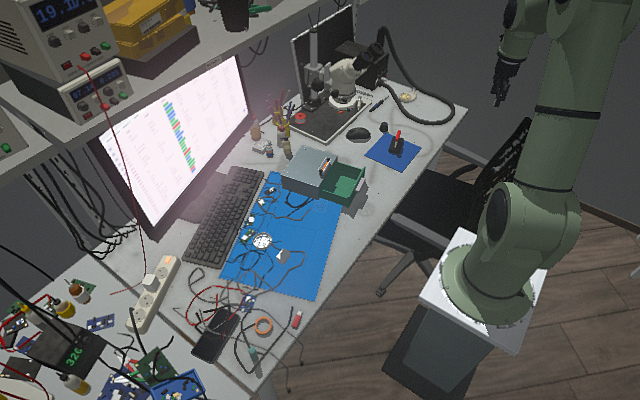

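Top view: charger at about (249,212), stand with the red grip at (438,226), cabinet at (344,175) with its drawer at (348,211), turned about 0.12 rad. In the scene view the charger is the white block at (283,257). I'll set out over the stand, drawer and charger, taking wrist pictures on the way.

```bash
python3 -m handwheel '[{"dz":-3,"wz":0.145},{"dz":-3,"wz":0.145},{"dx":4.5,"dy":-3.9,"dz":-0.5},{"dx":4.5,"dy":-3.9,"dz":-0.5},{"dx":4.5,"dy":-3.9,"dz":-0.5},{"dx":4.5,"dy":-3.9,"dz":-0.5},{"dx":4.5,"dy":-3.9,"dz":-0.5}]' 
cat > look.py <<'E'
from h import *
import sys,pickle
def look(tag,names):
    s=st(); f=optics.grab_frame("wrist"); cv2.imwrite(f"pics/{tag}.png",f["frame"])
    out={"f":f}
    print("cam",np.round(-np.array(f["R"]).T@np.array(f["t"]),3))
    for n,z in names:
        ms=optics.masks_of(n,"wrist")
        for m in ms[:2]:
            v,u=np.nonzero(m["region"])
            if len(u)<20: continue
            r=cv2.minAreaRect(np.c_[u,v].astype(np.float32)); out.setdefault(n,m["region"])
            box=cv2.boxPoints(r); P=np.array([onz(f,*b,z) for b in box])[:,:2]
            print(n,round(m["p"],2),len(u),"cen",np.round(r[0],0),np.round(onz(f,*r[0],z),4),"edges",[ (round(float(np.hypot(*(P[(i+1)%4]-P[i]))),4),round(float(np.arctan2(*(P[(i+1)%4]-P[i])[::-1])),3)) for i in (0,1)])
    pickle.dump(out,open(tag+".pkl","wb"))
if __name__=="__main__":
    look(sys.argv[1],[(a.split(":")[0],float(a.split(":")[1])) for a in sys.argv[2:]])
E
python3 look.py w1 holder_grip:0.06 stand:0.021 cabinet:0.075 drawer:0.055
```

```text
t 1.0 pos [ 0.2484 -0.5735  0.2313] rot [-3.142 -0.     0.409] F [0.5 0.3 0.8] w 0.0854 ff 0.0
cam [ 0.313 -0.546  0.374]schema error: expected keys dx, dy, dz, wx, wy, wz, claw
```

View pics/w1.png

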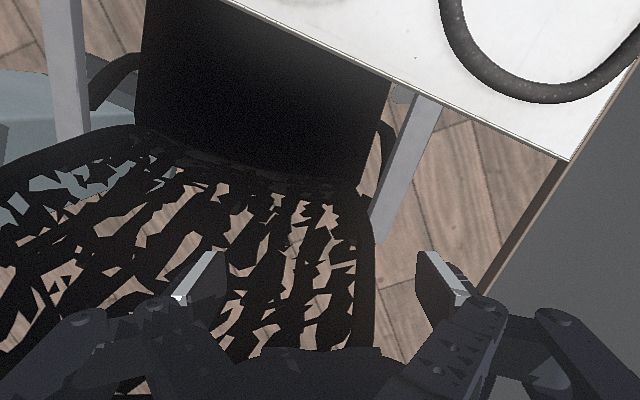

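The move was refused because every row needs all keys. The picture shows only the chair and desk edge, with the fingers at the bottom (rows 250 to 400). Trying again with full rows.

```bash
python3 -m handwheel '[{"dx":0,"dy":0,"dz":-3,"wx":0,"wy":0,"wz":0.145,"claw":100},{"dx":0,"dy":0,"dz":-3,"wx":0,"wy":0,"wz":0.145,"claw":100},{"dx":4.5,"dy":-3.9,"dz":-0.5,"wx":0,"wy":0,"wz":0,"claw":100},{"dx":4.5,"dy":-3.9,"dz":-0.5,"wx":0,"wy":0,"wz":0,"claw":100},{"dx":4.5,"dy":-3.9,"dz":-0.5,"wx":0,"wy":0,"wz":0,"claw":100},{"dx":4.5,"dy":-3.9,"dz":-0.5,"wx":0,"wy":0,"wz":0,"claw":100}]' 
python3 look.py w2 holder_grip:0.06 stand:0.021 cabinet:0.075 drawer:0.055
```

```text
clock: 2.0
position: [0.4098, -0.3957, 0.3117]
tool_rot: [3.141, -0.0, 0.119]
force: [0.7, -1.1, 0.7]
grip_width: 0.0856
finger_force: 0.0
t 2.0 pos [ 0.4098 -0.3957  0.3117] rot [ 3.141 -0.     0.119] F [ 0.7 -1.1  0.7] w 0.0856 ff 0.0
cam [ 0.48  -0.388  0.454]
holder_grip 0.74 754 cen [332.  67.] [ 0.5213 -0.3966  0.06  ] edges [(0.0681, -1.32), (0.015, -2.835)]
cabinet 0.68 7115 cen [73. 29.] [ 0.5248 -0.1158  0.075 ] edges [(0.1529, -1.453), (0.0567, 3.109)]
drawer 0.55 7120 cen [73. 29.] [ 0.5272 -0.1015  0.055 ] edges [(0.0613, -0.155), (0.1609, -1.453)]
```

View pics/w2.png

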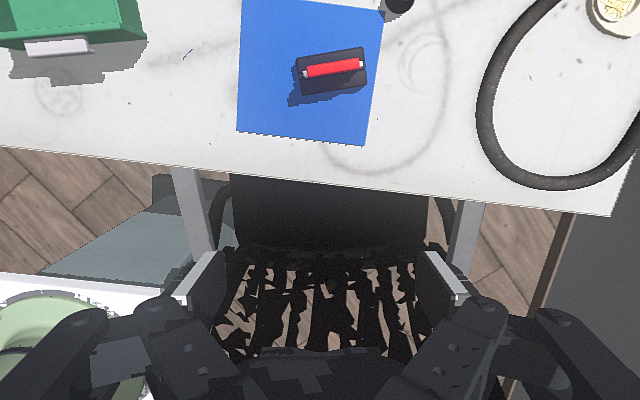

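The picture shows the red grip bar at (332,68) in the black stand on the blue mat, and the green drawer with its white pull at the upper left (57,46). Moving on toward the drawer and charger.

```bash
python3 -m handwheel '[{"dx":0.2,"dy":-5.8,"dz":0,"wx":0,"wy":0,"wz":0,"claw":100},{"dx":0.2,"dy":-5.8,"dz":0,"wx":0,"wy":0,"wz":0,"claw":100},{"dx":0.2,"dy":-5.8,"dz":0,"wx":0,"wy":0,"wz":0,"claw":100},{"dx":0.2,"dy":-5.8,"dz":0,"wx":0,"wy":0,"wz":0,"claw":100},{"dx":0.2,"dy":-5.8,"dz":0,"wx":0,"wy":0,"wz":0,"claw":100},{"dx":0.2,"dy":-5.8,"dz":0,"wx":0,"wy":0,"wz":0,"claw":100},{"dx":0.2,"dy":-5.8,"dz":0,"wx":0,"wy":0,"wz":0,"claw":100},{"dx":0.2,"dy":-5.8,"dz":0,"wx":0,"wy":0,"wz":0,"claw":100}]' 
python3 look.py w3 charger_center:0.029 cabinet:0.075 drawer:0.055 drawer_pull:0.05 spring_foot:0.09
```

```text
clock: 3.25
position: [0.3694, 0.066, 0.3116]
tool_rot: [3.141, -0.001, 0.116]
force: [2.3, -0.3, -0.4]
grip_width: 0.0849
finger_force: 0.0
t 3.25 pos [0.3694 0.066  0.3116] rot [ 3.141e+00 -1.000e-03  1.160e-01] F [ 2.3 -0.3 -0.4] w 0.0849 ff 0.0
cam [0.44  0.074 0.454]
cabinet 0.9 9283 cen [462.  36.] [ 0.5271 -0.0685  0.075 ] edges [(0.1663, -1.454), (0.0706, -2.835)]
drawer 0.82 9248 cen [461.  35.] [ 0.5317 -0.076   0.055 ] edges [(0.0731, 0.17), (0.175, -1.454)]
drawer_pull 0.58 9241 cen [461.  36.] [ 0.5328 -0.0774  0.05  ] edges [(0.1783, -1.454), (0.0753, -2.835)]
```

View pics/w3.png

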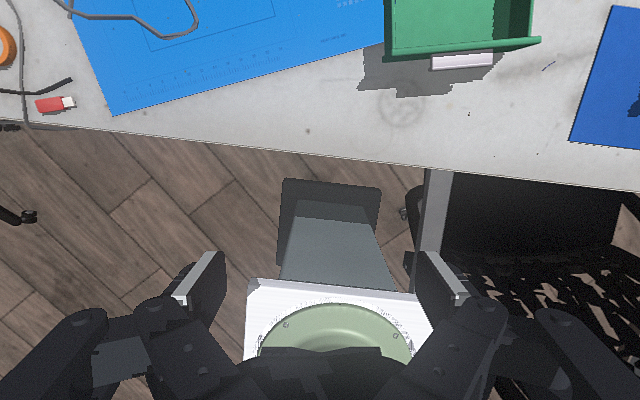

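The picture shows the drawer front with its pull at (462,60) and the tape roll at the left edge; the charger is out of view beyond the top. Moving forward and left to see it.

```bash
python3 -m handwheel '[{"dx":3.3,"dy":-4.9,"dz":0,"wx":0,"wy":0,"wz":0,"claw":100},{"dx":3.3,"dy":-4.9,"dz":0,"wx":0,"wy":0,"wz":0,"claw":100},{"dx":3.3,"dy":-4.9,"dz":0,"wx":0,"wy":0,"wz":0,"claw":100},{"dx":3.3,"dy":-4.9,"dz":0,"wx":0,"wy":0,"wz":0,"claw":100}]' 
python3 look.py w4 charger_center:0.029 cabinet:0.075 drawer:0.055 screw_tin:0.016
```

```text
clock: 4.05
position: [0.4793, 0.2754, 0.311]
tool_rot: [3.141, 0.0, 0.115]
force: [0.2, -1.2, 0.5]
grip_width: 0.0852
finger_force: 0.0
t 4.05 pos [0.4793 0.2754 0.311 ] rot [3.141 0.    0.115] F [ 0.2 -1.2  0.5] w 0.0852 ff 0.0
cam [0.55  0.283 0.454]
charger_center 0.68 770 cen [312.  96.] [0.5575 0.2941 0.029 ] edges [(0.0291, -0.022), (0.0407, -1.56)]
cabinet 0.77 20912 cen [577.  90.] [ 0.5968 -0.0014  0.075 ] edges [(0.1297, -1.454), (0.2016, -2.753)]
cabinet 0.21 12181 cen [577. 124.] [ 0.5612 -0.0138  0.075 ] edges [(0.1367, -1.455), (0.1363, -2.753)]
drawer 0.66 12150 cen [578. 124.] [ 0.5613 -0.0303  0.055 ] edges [(0.1429, -1.455), (0.1424, -2.753)]
screw_tin 0.85 1903 cen [328.  22.] [0.646  0.2849 0.016 ] edges [(0.0627, -1.455), (0.0485, -2.997)]
screw_tin 0.45 12187 cen [578. 124.] [ 0.5632 -0.0615  0.016 ] edges [(0.1555, -1.455), (0.1575, -2.753)]
```

View pics/w4.png

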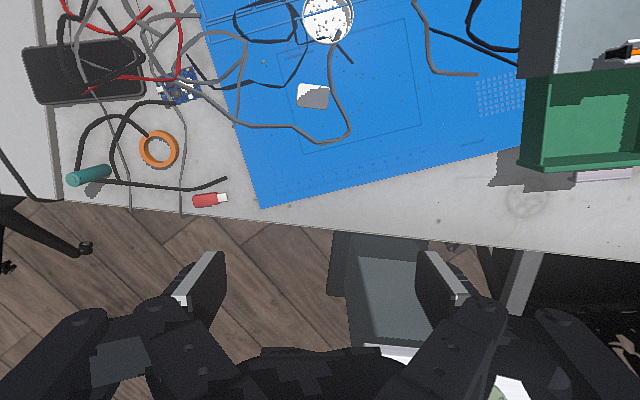

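The picture shows the charger at (312,96), the screw tin at (328,20), the tape roll at (158,148), and the drawer on the right at (580,120). I'll go down closer to fix its turn and place.

```bash
python3 -m handwheel '[{"dx":1.7,"dy":-0.4,"dz":5,"wx":0,"wy":0,"wz":0,"claw":100},{"dx":1.7,"dy":-0.4,"dz":5,"wx":0,"wy":0,"wz":0,"claw":100},{"dx":1.7,"dy":-0.4,"dz":5,"wx":0,"wy":0,"wz":0,"claw":100}]' 
python3 look.py w5 charger_center:0.029 
python3 - <<'E'
from h import *; import pickle
a=pickle.load(open("w4.pkl","rb"));b=pickle.load(open("w5.pkl","rb"))
o=[]
for d in (a,b):
    v,u=np.nonzero(d["charger_center"]); o.append((d["f"],u.mean(),v.mean()))
print("tri",tri(o)); print("tcp px",proj(b["f"],monitor.observe()["position"]))
u,v=o[1][1:]; u=int(u);v=int(v)
c=b["f"]["frame"][max(0,v-75):v+75,max(0,u-100):u+100]; cv2.imwrite("pics/c5.png",cv2.resize(c,None,fx=4,fy=4)); print(u,v)
E
```

```text
clock: 4.68
position: [0.5278, 0.2914, 0.1604]
tool_rot: [3.141, -0.001, 0.116]
force: [1.2, -0.4, -0.2]
grip_width: 0.0853
finger_force: 0.0
t 4.67 pos [0.5278 0.2914 0.1604] rot [ 3.141e+00 -1.000e-03  1.160e-01] F [ 1.2 -0.4 -0.2] w 0.0853 ff 0.0
cam [0.598 0.299 0.303]
charger_center 0.6 1628 cen [321. 151.] [0.5593 0.2942 0.029 ] edges [(0.0305, 0.019), (0.0404, -1.53)]
tri [0.55760779 0.29428247 0.01883904]
tcp px [321.58812885 254.54782401]
320 151
```

View pics/c5.png

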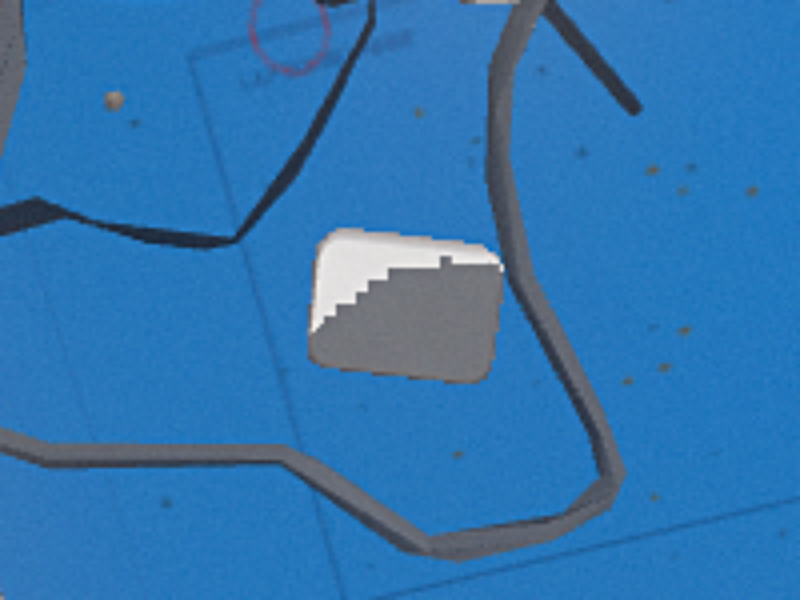

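The close picture shows the charger top at (320,151) in the full image, turned about 0.1 rad against the tool; the triangulated centre is (0.558, 0.294). Descending and gripping across its 41 mm side.

```bash
python3 -m handwheel '[{"dx":0,"dy":0,"dz":4,"wx":0,"wy":0,"wz":0.1,"claw":100},{"dx":1.5,"dy":-0.12,"dz":4,"wx":0,"wy":0,"wz":0,"claw":100},{"dx":1.5,"dy":-0.12,"dz":4,"wx":0,"wy":0,"wz":0,"claw":100},{"dx":0,"dy":0,"dz":3.5,"wx":0,"wy":0,"wz":0,"claw":100},{"dx":0,"dy":0,"dz":0,"wx":0,"wy":0,"wz":0,"claw":30},{"dx":0,"dy":0,"dz":0,"wx":0,"wy":0,"wz":0,"claw":20},{"dx":0,"dy":0,"dz":0,"wx":0,"wy":0,"wz":0,"claw":20},{"dx":0,"dy":0,"dz":0,"wx":0,"wy":0,"wz":0,"claw":20}]' 30
```

```text
clock: 5.78
position: [0.5577, 0.2967, 0.009]
tool_rot: [-3.141, -0.003, 0.018]
force: [-1.4, -1.7, 11.8]
grip_width: 0.0404
finger_force: 29.5
```

```bash
python3 -m handwheel '[{"dx":0,"dy":0,"dz":-5,"wx":0,"wy":0,"wz":0,"claw":20},{"dx":0,"dy":0,"dz":-6,"wx":0,"wy":0,"wz":0,"claw":20},{"dx":-1,"dy":3.5,"dz":-4.5,"wx":0,"wy":0,"wz":0,"claw":20},{"dx":-1,"dy":5,"dz":-3,"wx":0,"wy":0,"wz":0,"claw":20},{"dx":-1,"dy":6,"dz":0,"wx":0,"wy":0,"wz":0,"claw":20},{"dx":-1,"dy":6,"dz":0,"wx":0,"wy":0,"wz":0,"claw":20},{"dx":-1,"dy":6,"dz":0,"wx":0,"wy":0,"wz":0,"claw":20},{"dx":-1,"dy":6,"dz":0,"wx":0,"wy":0,"wz":-0.1,"claw":20}]' 
python3 look.py w6 cabinet:0.075 drawer:0.055 spring_foot:0.09
```

```text
clock: 6.78
position: [0.5024, -0.0315, 0.1931]
tool_rot: [3.14, -0.002, 0.121]
force: [2.2, -0.4, -0.2]
grip_width: 0.0403
finger_force: 31.9
t 6.78 pos [ 0.5024 -0.0315  0.1931] rot [ 3.14e+00 -2.00e-03  1.21e-01] F [ 2.2 -0.4 -0.2] w 0.0403 ff 31.9313782453537
cam [ 0.572 -0.023  0.336]
cabinet 0.93 37599 cen [374. 100.] [ 0.5805 -0.064   0.075 ] edges [(0.1504, 0.059), (0.1791, -1.45)]
drawer 0.61 28740 cen [376. 114.] [ 0.5702 -0.0713  0.055 ] edges [(0.1559, -1.389), (0.1381, -2.82)]
spring_foot 0.69 623 cen [378.   5.] [ 0.6415 -0.0541  0.09  ] edges [(0.0536, -1.45), (0.0061, -2.938)]
```

View pics/w6.png

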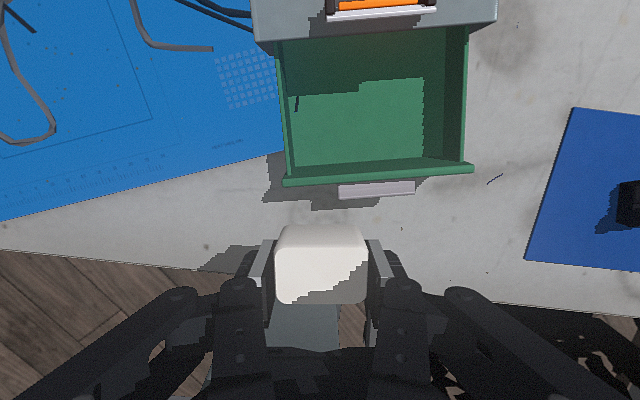

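The charger is held at (320,265). The drawer is open: front top edge from (284,181) to (473,169), pull at (377,189), cabinet front edge from (258,54) to (497,22). I'll work out the pose from these.

```bash
python3 - <<'E'
from h import *; import pickle
f=pickle.load(open("w6.pkl","rb"))["f"]
for n,z,pts in [("dfront outer",.067,[(283,185),(474,173)]),("pull front",.058,[(340,198),(414,193)]),("cab front",.075,[(258,55),(497,22)]),("inner front",.067,[(290,178),(465,164)]),("orange foot",.0915,[(337,8),(417,3)]),("box inner floor front",.0125,[(293,170),(430,160)])]:
    P=[onz(f,*p,z) for p in pts]; d=P[0]-P[1]
    print(n,np.round(P,4).tolist(),"yaw",round(float(np.arctan2(-d[0],d[1])),3),"len",round(float(np.linalg.norm(d)),4),"mid",np.round((P[0]+P[1])/2,4))
E
```

```text
dfront outer [[0.502, 0.0006, 0.067], [0.5322, -0.1606, 0.067]] yaw 0.185 len 0.164 mid [ 0.5171 -0.08    0.067 ]
pull front [[0.4938, -0.0507, 0.058], [0.5064, -0.1162, 0.058]] yaw 0.191 len 0.0667 mid [ 0.5001 -0.0835  0.058 ]
cab front [[0.602, 0.0274, 0.075], [0.6454, -0.1447, 0.075]] yaw 0.247 len 0.1775 mid [ 0.6237 -0.0587  0.075 ]
inner front [[0.5089, -0.0048, 0.067], [0.5389, -0.151, 0.067]] yaw 0.202 len 0.1493 mid [ 0.5239 -0.0779  0.067 ]
orange foot [[0.636, -0.027, 0.0915], [0.6455, -0.0802, 0.0915]] yaw 0.177 len 0.0541 mid [ 0.6407 -0.0536  0.0915]
box inner floor front [[0.5048, -0.0033, 0.0125], [0.5318, -0.1406, 0.0125]] yaw 0.194 len 0.1399 mid [ 0.5183 -0.0719  0.0125]
```

```bash
python3 -m handwheel '[{"dx":0,"dy":0,"dz":0,"wx":0,"wy":0,"wz":-0.075,"claw":20},{"dx":2.4,"dy":2.5,"dz":3,"wx":0,"wy":0,"wz":0,"claw":20},{"dx":2.4,"dy":2.5,"dz":3,"wx":0,"wy":0,"wz":0,"claw":20},{"dx":0,"dy":0,"dz":5,"wx":0,"wy":0,"wz":0,"claw":20},{"dx":0,"dy":0,"dz":4,"wx":0,"wy":0,"wz":0,"claw":20},{"dx":0,"dy":0,"dz":2,"wx":0,"wy":0,"wz":0,"claw":20},{"dx":0,"dy":0,"dz":0,"wx":0,"wy":0,"wz":0,"claw":20}]'
```

```text
clock: 7.85
position: [0.5594, -0.0683, 0.0212]
tool_rot: [-3.141, 0.001, 0.195]
force: [-0.3, -0.2, -0.4]
grip_width: 0.0403
finger_force: 31.9
```

Now let go, lift, and look.

```bash
python3 -m handwheel '[{"dx":0,"dy":0,"dz":0.2,"wx":0,"wy":0,"wz":0,"claw":60},{"dx":0,"dy":0,"dz":0,"wx":0,"wy":0,"wz":0,"claw":60},{"dx":0,"dy":0,"dz":0,"wx":0,"wy":0,"wz":0,"claw":60},{"dx":0,"dy":0,"dz":-4,"wx":0,"wy":0,"wz":0,"claw":60},{"dx":0,"dy":0,"dz":-6,"wx":0,"wy":0,"wz":0,"claw":60},{"dx":-4,"dy":0,"dz":-4,"wx":0,"wy":0,"wz":0,"claw":0},{"dx":-6,"dy":0,"dz":0,"wx":0,"wy":0,"wz":0,"claw":0},{"dx":-3.5,"dy":0,"dz":0,"wx":0,"wy":0,"wz":0,"claw":0}]'
python3 look.py w7 charger_center:0.0385 drawer:0.055 spring_foot:0.0915
```

```text
clock: 8.85
position: [0.4246, -0.0961, 0.16]
tool_rot: [3.14, -0.0, 0.193]
force: [0.7, -0.6, -0.9]
grip_width: 0.0004
finger_force: 0.0
t 8.85 pos [ 0.4246 -0.0961  0.16  ] rot [ 3.14  -0.     0.193] F [ 0.7 -0.6 -0.9] w 0.0004 ff 0.0
cam [ 0.494 -0.083  0.303]
charger_center 0.63 1979 cen [318.  18.] [ 0.5534 -0.0699  0.0385] edges [(0.0238, 0.167), (0.04, -1.378)]
drawer 0.78 17607 cen [322.  50.] [ 0.5305 -0.0766  0.055 ] edges [(0.1645, -1.378), (0.065, -2.843)]
```

View pics/w7.png

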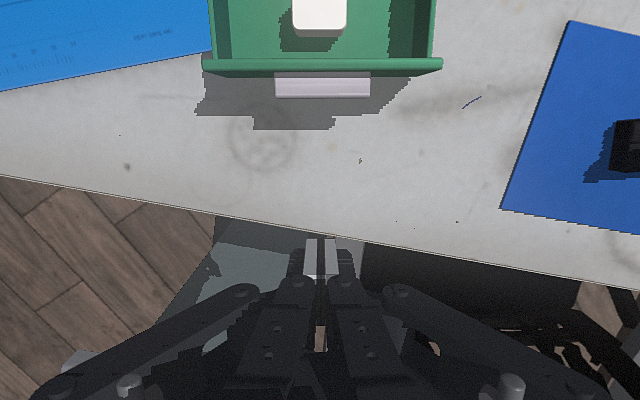

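The charger sits in the drawer at (318,18), and the pull is straight ahead at (322,87), with the drawer square in the picture. Going down in front of the pull and pushing with the closed fingers.

```bash
python3 -m handwheel '[{"dx":0,"dy":0.2,"dz":5.7,"wx":0,"wy":0,"wz":0,"claw":0},{"dx":0,"dy":0,"dz":5.7,"wx":0,"wy":0,"wz":0,"claw":0},{"dx":4,"dy":0,"dz":0,"wx":0,"wy":0,"wz":0,"claw":0},{"dx":2,"dy":0,"dz":0,"wx":0,"wy":0,"wz":0,"claw":0},{"dx":1.3,"dy":0,"dz":0,"wx":0,"wy":0,"wz":0,"claw":0},{"dx":2,"dy":0,"dz":0,"wx":0,"wy":0,"wz":0,"claw":0},{"dx":2,"dy":0,"dz":0,"wx":0,"wy":0,"wz":0,"claw":0},{"dx":2,"dy":0,"dz":0,"wx":0,"wy":0,"wz":0,"claw":0}]'
python3 -m handwheel '[{"dx":1.5,"dy":0,"dz":0,"wx":0,"wy":0,"wz":0,"claw":0},{"dx":1,"dy":0,"dz":0,"wx":0,"wy":0,"wz":0,"claw":0},{"dx":0.5,"dy":0,"dz":0,"wx":0,"wy":0,"wz":0,"claw":0},{"dx":0,"dy":0,"dz":0,"wx":0,"wy":0,"wz":0,"claw":0}]'
```

```text
clock: 10.05
position: [0.5584, -0.0715, 0.0452]
tool_rot: [-3.141, 0.001, 0.194]
force: [-1.4, 0.7, -1.4]
grip_width: -0.0
finger_force: 0.8
clock: 10.55
position: [0.5874, -0.0659, 0.0453]
tool_rot: [3.142, -0.0, 0.194]
force: [-0.3, -0.8, 0.2]
grip_width: 0.0003
finger_force: 0.0
```

```bash
python3 -m handwheel '[{"dx":0.6,"dy":0,"dz":0,"wx":0,"wy":0,"wz":0,"claw":0},{"dx":0,"dy":0,"dz":0,"wx":0,"wy":0,"wz":0,"claw":0}]'
python3 -m handwheel '[{"dx":0.5,"dy":0,"dz":0,"wx":0,"wy":0,"wz":0,"claw":0},{"dx":0,"dy":0,"dz":0,"wx":0,"wy":0,"wz":0,"claw":0}]'
```

```text
clock: 10.8
position: [0.5935, -0.0648, 0.0454]
tool_rot: [3.142, -0.0, 0.194]
force: [0.0, -0.2, 0.1]
grip_width: -0.0001
finger_force: 0.0
clock: 11.05
position: [0.5951, -0.0646, 0.0447]
tool_rot: [3.141, 0.007, 0.193]
force: [-19.6, -2.5, 11.6]
grip_width: -0.0001
finger_force: 9.8
```

The arm stopped at 20 N, so the drawer looks shut. Backing off, rising, and checking it along with the rail.

```bash
python3 -m handwheel '[{"dx":0,"dy":0,"dz":0,"wx":0,"wy":0,"wz":0,"claw":0},{"dx":0,"dy":0,"dz":0,"wx":0,"wy":0,"wz":0,"claw":0},{"dx":-3,"dy":0,"dz":0,"wx":0,"wy":0,"wz":0,"claw":0},{"dx":-3,"dy":0,"dz":-4,"wx":0,"wy":0,"wz":0,"claw":0},{"dx":0,"dy":0,"dz":-6,"wx":0,"wy":0,"wz":0,"claw":0},{"dx":0,"dy":0,"dz":-6,"wx":0,"wy":0,"wz":0,"claw":0},{"dx":0,"dy":0,"dz":-6,"wx":0,"wy":0,"wz":0,"claw":0}]'
python3 look.py w8 drawer:0.067 spring_foot:0.0915 cabinet:0.075
python3 - <<'E'
import cv2; a=cv2.imread("pics/w8.png"); cv2.imwrite("pics/c8.png",cv2.resize(a[:200,220:460],None,fx=3,fy=3,interpolation=cv2.INTER_CUBIC))
E
```

```text
clock: 11.92
position: [0.539, -0.0754, 0.2676]
tool_rot: [3.141, -0.001, 0.194]
force: [0.6, -0.6, -0.6]
grip_width: 0.0002
finger_force: 0.0
t 11.93 pos [ 0.539  -0.0754  0.2676] rot [ 3.141e+00 -1.000e-03  1.940e-01] F [ 0.6 -0.6 -0.6] w 0.0002 ff 0.0
cam [ 0.609 -0.062  0.41 ]
drawer 0.81 2209 cen [320.  95.] [ 0.6166 -0.0599  0.067 ] edges [(0.0234, 0.124), (0.1617, -1.377)]
drawer 0.63 4305 cen [588.  86.] [ 0.6778 -0.3247  0.067 ] edges [(0.0537, -1.077), (0.0917, -2.41)]
spring_foot 0.81 357 cen [320.  64.] [ 0.6427 -0.0543  0.0915] edges [(0.0525, -1.377), (0.0052, -2.924)]
cabinet 0.66 18094 cen [318.  54.] [ 0.6531 -0.0513  0.075 ] edges [(0.1783, -1.377), (0.0964, -2.865)]
```

View pics/c8.png

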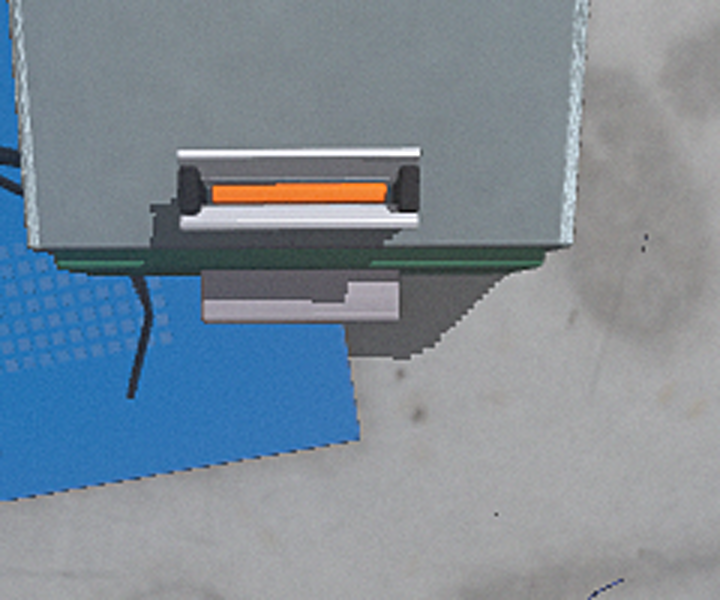

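The drawer is shut (only a thin green edge shows at row 262 of the crop). The rail shows end cheeks at crop (190,190) and (408,190), walls at rows 153 and 215, and the orange foot at (298,193), square to the tool. Now to the stand for a closer look.

```bash
python3 -m handwheel '[{"dx":-2.5,"dy":5,"dz":0.5,"wx":0,"wy":0,"wz":0,"claw":60},{"dx":-2.5,"dy":5,"dz":0.5,"wx":0,"wy":0,"wz":0,"claw":60},{"dx":-2.5,"dy":5,"dz":1,"wx":0,"wy":0,"wz":0,"claw":60},{"dx":-2.5,"dy":5,"dz":1,"wx":0,"wy":0,"wz":0,"claw":60},{"dx":-2.5,"dy":5,"dz":1,"wx":0,"wy":0,"wz":0,"claw":60},{"dx":-2.5,"dy":5,"dz":1,"wx":0,"wy":0,"wz":-0.06,"claw":60},{"dx":0,"dy":0,"dz":0,"wx":0,"wy":0,"wz":0,"claw":60}]'
python3 look.py w9 holder_grip:0.068 stand:0.021
python3 - <<'E'
from h import *; import pickle
a=pickle.load(open("w8.pkl","rb"))["f"]; print("mouth",onz(a,319.7,62.3,.101))
for p in [(283.3,63.3),(356,63.3)]: print("cheek",onz(a,*p,.101))
print("q",np.round(monitor.observe()["qpos"],3))
d=pickle.load(open("w9.pkl","rb"));e=pickle.load(open("w2.pkl","rb"));o=[]
for x in (d,e):
    v,u=np.nonzero(x["holder_grip"]); o.append((x["f"],u.mean(),v.mean()))
print("grip tri",tri(o)); u,v=map(int,o[0][1:]); print(u,v)
cv2.imwrite("pics/c9.png",cv2.resize(d["f"]["frame"][max(0,v-70):v+80,u-100:u+100],None,fx=4,fy=4,interpolation=cv2.INTER_CUBIC))
E
```

```text
clock: 13.0
position: [0.4466, -0.4022, 0.2124]
tool_rot: [-3.139, 0.003, 0.249]
force: [0.0, 1.1, 0.5]
grip_width: 0.051
finger_force: 0.0
t 13.0 pos [ 0.4466 -0.4022  0.2124] rot [-3.139e+00  3.000e-03  2.490e-01] F [0.  1.1 0.5] w 0.051 ff 0.0
cam [ 0.516 -0.385  0.355]
holder_grip 0.69 1041 cen [335.  99.] [ 0.5211 -0.3964  0.068 ] edges [(0.0655, -1.289), (0.0121, -2.809)]
holder_grip 0.43 2954 cen [334.  99.] [ 0.5209 -0.3953  0.068 ] edges [(0.0725, -1.302), (0.0393, -2.82)]
stand 0.94 3135 cen [334.  99.] [ 0.5218 -0.3972  0.021 ] edges [(0.0849, -1.278), (0.0467, -2.793)]
mouth [ 0.64314908 -0.05444612  0.101     ]
cheek [ 0.63605788 -0.02261239  0.101     ]
cheek [ 0.64859583 -0.08650833  0.101     ]
q [ 0.906  0.526 -0.404  1.669  0.236  0.997 -0.895]
grip tri [ 0.52152058 -0.39724423  0.05769735]
336 99
```

View pics/c9.png

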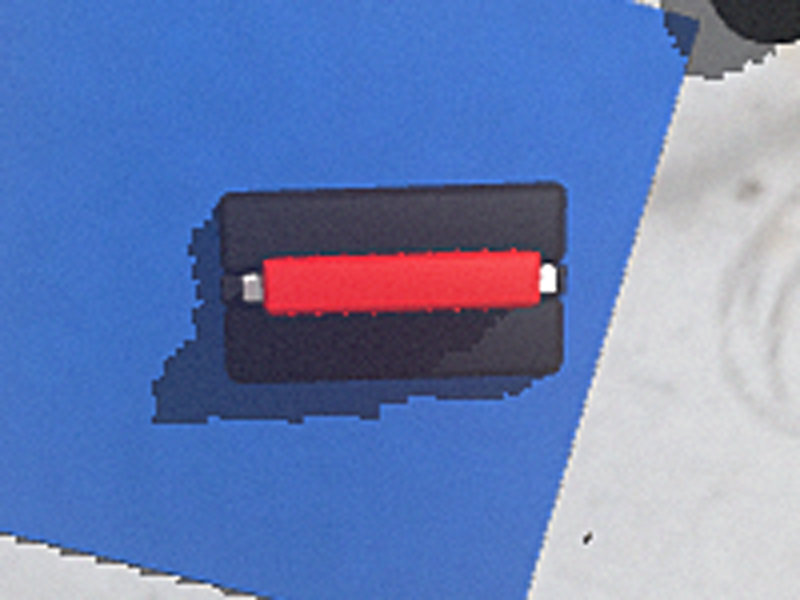

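The crop shows the red bar centred at full-image (336,99) above the black stand, turned about 0.28 rad; triangulated grip centre is (0.5215, -0.397, 0.058). Turning the tool a quarter turn so the fingers close across the bar.

```bash
python3 -m handwheel '[{"dx":0,"dy":0,"dz":0,"wx":0,"wy":0,"wz":-0.16,"claw":60},{"dx":0,"dy":0,"dz":0,"wx":0,"wy":0,"wz":-0.16,"claw":60},{"dx":0,"dy":0,"dz":0,"wx":0,"wy":0,"wz":-0.16,"claw":60},{"dx":0,"dy":0,"dz":0,"wx":0,"wy":0,"wz":-0.16,"claw":60},{"dx":0,"dy":0,"dz":0,"wx":0,"wy":0,"wz":-0.16,"claw":60},{"dx":0,"dy":0,"dz":0,"wx":0,"wy":0,"wz":-0.16,"claw":60},{"dx":0,"dy":0,"dz":0,"wx":0,"wy":0,"wz":-0.16,"claw":60},{"dx":0,"dy":0,"dz":0,"wx":0,"wy":0,"wz":-0.16,"claw":60}]'
python3 -m handwheel '[{"dx":0,"dy":0,"dz":0,"wx":0,"wy":0,"wz":-0.16,"claw":60},{"dx":0,"dy":0,"dz":0,"wx":0,"wy":0,"wz":-0.16,"claw":60},{"dx":-0.8,"dy":3.6,"dz":3,"wx":0,"wy":0,"wz":0,"claw":60},{"dx":-0.8,"dy":3.6,"dz":3,"wx":0,"wy":0,"wz":0,"claw":60},{"dx":0,"dy":0,"dz":1,"wx":0,"wy":0,"wz":0,"claw":60},{"dx":0,"dy":0,"dz":0,"wx":0,"wy":0,"wz":0,"claw":60}]'
python3 look.py w10 holder_grip:0.068 stand:0.021
python3 - <<'E'
from h import *; import pickle
s=monitor.observe(); print("q",np.round(s["qpos"],3))
d=pickle.load(open("w10.pkl","rb"));o=[]
for x in (d,pickle.load(open("w2.pkl","rb")),pickle.load(open("w9.pkl","rb"))):
    if "holder_grip" in x:
        v,u=np.nonzero(x["holder_grip"]); o.append((x["f"],u.mean(),v.mean()))
g=tri(o); print("grip tri",g); R=Ro.from_euler("xyz",s["tool_rot"]).as_matrix(); print("in tool",R.T@(g-s["position"]))
E
```

```text
clock: 14.15
position: [0.4505, -0.3972, 0.2152]
tool_rot: [-3.142, -0.0, 1.541]
force: [-0.1, -0.2, -0.5]
grip_width: 0.0509
finger_force: 0.0
clock: 14.9
position: [0.5233, -0.3927, 0.1447]
tool_rot: [-3.141, -0.001, 1.855]
force: [-0.4, -1.3, -0.1]
grip_width: 0.0513
finger_force: 0.0
t 14.9 pos [ 0.5233 -0.3927  0.1447] rot [-3.141e+00 -1.000e-03  1.855e+00] F [-0.4 -1.3 -0.1] w 0.0513 ff 0.0
cam [ 0.503 -0.325  0.287]
holder_grip 0.92 1503 cen [318. 202.] [ 0.5197 -0.3894  0.068 ] edges [(0.0124, 0.285), (0.0696, -1.281)]
stand 0.9 3912 cen [318. 190.] [ 0.5203 -0.3933  0.021 ] edges [(0.0461, 0.285), (0.0873, -1.264)]
q [ 1.002  0.756 -0.723  1.563  0.557  1.035  0.408]
grip tri [ 0.52188832 -0.39747287  0.04910173]
in tool [-0.00265333 -0.0021628   0.09724373]
```

View pics/w10.png

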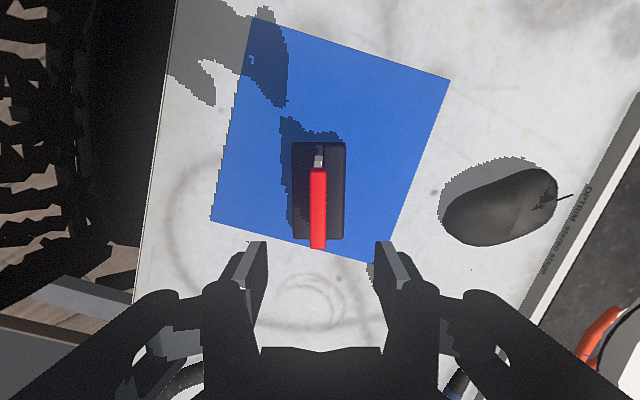

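The picture shows the red bar from (318,168) to (318,248), lined up between the open fingers; the mouse is well clear at (500,205). Descending to the bar and gripping.

```bash
python3 -m handwheel '[{"dx":-0.2,"dy":-0.25,"dz":4,"wx":0,"wy":0,"wz":0,"claw":60},{"dx":0,"dy":0,"dz":4,"wx":0,"wy":0,"wz":0,"claw":60},{"dx":0,"dy":0,"dz":2.3,"wx":0,"wy":0,"wz":0,"claw":60},{"dx":0,"dy":0,"dz":0,"wx":0,"wy":0,"wz":0,"claw":30},{"dx":0,"dy":0,"dz":0,"wx":0,"wy":0,"wz":0,"claw":5},{"dx":0,"dy":0,"dz":0,"wx":0,"wy":0,"wz":0,"claw":5},{"dx":0,"dy":0,"dz":0,"wx":0,"wy":0,"wz":0,"claw":5},{"dx":0,"dy":0,"dz":0,"wx":0,"wy":0,"wz":0,"claw":5}]' 80
```

```text
clock: 16.05
position: [0.5224, -0.397, 0.0441]
tool_rot: [3.14, 0.002, 1.854]
force: [-0.6, 0.7, 8.3]
grip_width: 0.01
finger_force: 78.9
```

```bash
python3 -m handwheel '[{"dx":0,"dy":0,"dz":-2,"wx":0,"wy":0,"wz":0,"claw":5},{"dx":0,"dy":0,"dz":-5,"wx":0,"wy":0,"wz":0,"claw":5},{"dx":0,"dy":0,"dz":-6,"wx":0,"wy":0,"wz":0.09,"claw":5},{"dx":0,"dy":0,"dz":-4,"wx":0,"wy":0,"wz":0,"claw":5},{"dx":4.5,"dy":1.5,"dz":0,"wx":0,"wy":0,"wz":0,"claw":5},{"dx":4.5,"dy":1.5,"dz":0,"wx":0,"wy":0,"wz":0,"claw":5},{"dx":4.5,"dy":1.5,"dz":0,"wx":0,"wy":0,"wz":0,"claw":5},{"dx":4.5,"dy":1.5,"dz":0,"wx":0,"wy":0,"wz":0,"claw":5}]'
python3 look.py w11 holder_grip:0.2 spring_foot:0.0915 cabinet:0.075
```

```text
clock: 17.05
position: [0.5461, -0.2068, 0.2141]
tool_rot: [3.14, 0.001, 1.764]
force: [0.9, 0.3, -0.8]
grip_width: 0.0104
finger_force: 78.0
t 17.05 pos [ 0.5461 -0.2068  0.2141] rot [3.140e+00 1.000e-03 1.764e+00] F [ 0.9  0.3 -0.8] w 0.0104 ff 77.98658967018127
cam [ 0.532 -0.137  0.357]
holder_grip 0.68 3913 cen [320. 258.] [ 0.5472 -0.2154  0.2   ] edges [(0.0155, 0.193), (0.0957, -1.364)]
spring_foot 0.98 491 cen [487.  29.] [ 0.6439 -0.0608  0.0915] edges [(0.0402, 1.76), (0.0066, 0.08)]
cabinet 0.66 29627 cen [528.  69.] [ 0.6933 -0.078   0.075 ] edges [(0.1071, 1.847), (0.1733, 0.194)]
```

View pics/w11.png

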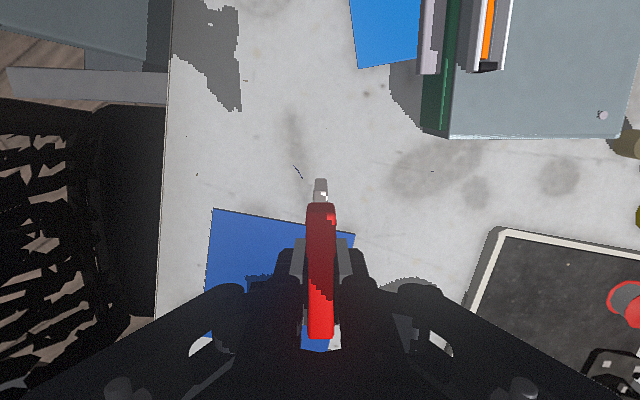

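The picture shows the holder gripped straight, red bar from (321,203) to (321,338), and the rail with its orange foot at (487,29). I've now viewed more pictures than the ten allowed, so from here I work by numbers only.

```bash
cat > off.py <<'E'
from h import *; import pickle,sys
d=pickle.load(open(sys.argv[1]+".pkl","rb")); f=d["f"]; s=monitor.observe()
R=Ro.from_euler("xyz",s["tool_rot"]).as_matrix(); p=np.array(s["position"])
hsv=cv2.cvtColor(f["frame"],cv2.COLOR_BGR2HSV); red=((hsv[...,0]<6)|(hsv[...,0]>174))&(hsv[...,1]>170)&(hsv[...,2]>70)
n,l,stt,c=cv2.connectedComponentsWithStats(red.astype(np.uint8)); k=max(range(1,n),key=lambda i:stt[i,4]*(abs(c[i][0]-320)<60))
L=stt[k]; print("red box",L[:5]); zt=p[2]+.024
for r in (L[1],L[1]+L[3]):
    print("bar end in tool",np.round(R.T@(onz(f,L[0]+L[2]/2,r,zt)-p),4))
E
python3 off.py w11
```

```text
red box [ 307  258   27   81 1690]
bar end in tool [ 0.0116 -0.0004 -0.024 ]
bar end in tool [-0.0281 -0.0005 -0.024 ]
```

```bash
python3 -m handwheel '[{"dx":3.2,"dy":3.1,"dz":0,"wx":0,"wy":0,"wz":0,"claw":5},{"dx":3.2,"dy":3.1,"dz":0,"wx":0,"wy":0,"wz":0,"claw":5},{"dx":0,"dy":0,"dz":0,"wx":0,"wy":0,"wz":0,"claw":5}]'
python3 look.py w12 spring_foot:0.0915
cat > foot.py <<'E'
from h import *; import pickle,sys
s=monitor.observe();R=Ro.from_euler("xyz",s["tool_rot"]).as_matrix(); p=np.array(s["position"]);o=[]
for t in sys.argv[1:]:
    f=pickle.load(open(t+".pkl","rb"))["f"]; h=cv2.cvtColor(f["frame"],cv2.COLOR_BGR2HSV)
    m=cv2.inRange(h,(8,150,90),(20,255,255)); n,l,S,c=cv2.connectedComponentsWithStats(m)
    d=pickle.load(open(t+".pkl","rb")).get("spring_foot"); v,u=np.nonzero((l>0)&cv2.dilate(d.astype(np.uint8),np.ones((9,9))).astype(bool))
    r=cv2.minAreaRect(np.c_[u,v].astype(np.float32)); g=onz(f,*r[0],.0915); o.append((f,*r[0])); print(t,r,np.round(g,4))
    B=cv2.boxPoints(r); print(" corners",np.round([onz(f,*b,.0915)[:2] for b in B],4).tolist())
g=tri(o); print("tri",np.round(g,4)); 
E
python3 foot.py w8 w12; python3 off.py w12
```

```text
clock: 17.62
position: [0.5958, -0.1313, 0.2132]
tool_rot: [3.14, -0.001, 1.767]
force: [-0.4, 0.1, -0.5]
grip_width: 0.0104
finger_force: 78.1
t 17.62 pos [ 0.5958 -0.1313  0.2132] rot [ 3.140e+00 -1.000e-03  1.767e+00] F [-0.4  0.1 -0.5] w 0.0104 ff 78.12747359275818
cam [ 0.581 -0.062  0.356]
spring_foot 0.56 517 cen [398. 108.] [ 0.6428 -0.0529  0.0915] edges [(0.0531, 1.775), (0.0064, 0.146)]
w8 ((319.4999694824219, 64.0), (56.99999237060547, 5.999999046325684), -0.0) [ 0.6427 -0.0543  0.0915]
 corners [[0.6351, -0.0289], [0.6402, -0.0281], [0.6503, -0.0796], [0.6453, -0.0807]]
w12 ((397.9413757324219, 108.52522277832031), (6.731875419616699, 69.40107727050781), 3.2704880237579346) [ 0.6425 -0.053   0.0915]
 corners [[0.6453, -0.0802], [0.6347, -0.0281], [0.6398, -0.0274], [0.6508, -0.0794]]
tri [ 0.6428 -0.0536  0.0901]
red box [ 307  264   27   75 1576]
bar end in tool [ 0.0107  0.0014 -0.024 ]
bar end in tool [-0.0262  0.0016 -0.024 ]
```

```bash
python3 -m handwheel '[{"dx":3.2,"dy":3.1,"dz":0,"wx":0,"wy":0,"wz":0,"claw":5},{"dx":3.2,"dy":3,"dz":0,"wx":0,"wy":0,"wz":0,"claw":5},{"dx":0,"dy":0,"dz":3,"wx":0,"wy":0,"wz":0,"claw":5},{"dx":0,"dy":0,"dz":3,"wx":0,"wy":0,"wz":0,"claw":5},{"dx":0,"dy":0,"dz":0.5,"wx":0,"wy":0,"wz":0,"claw":5},{"dx":0,"dy":0,"dz":0,"wx":0,"wy":0,"wz":0,"claw":5}]'
```

```text
clock: 18.48
position: [0.6422, -0.0602, 0.1481]
tool_rot: [3.141, 0.0, 1.762]
force: [-0.4, 0.7, 0.6]
grip_width: 0.0106
finger_force: 78.2
```

```bash
python3 -m handwheel '[{"dx":0.4,"dy":0.2,"dz":0,"wx":0,"wy":0,"wz":0,"claw":5},{"dx":0,"dy":0,"dz":0.5,"wx":0,"wy":0,"wz":0,"claw":5},{"dx":0,"dy":0,"dz":0.5,"wx":0,"wy":0,"wz":0,"claw":5},{"dx":0,"dy":0,"dz":0,"wx":0,"wy":0,"wz":0,"claw":5}]'
python3 -m handwheel '[{"dx":0,"dy":0,"dz":0.4,"wx":0,"wy":0,"wz":0,"claw":5},{"dx":0,"dy":0,"dz":0.3,"wx":0,"wy":0,"wz":0,"claw":5},{"dx":0,"dy":0,"dz":0,"wx":0,"wy":0,"wz":0,"claw":5}]'
```

```text
clock: 18.98
position: [0.643, -0.0549, 0.1368]
tool_rot: [-3.141, -0.0, 1.764]
force: [0.3, 0.4, 0.5]
grip_width: 0.0101
finger_force: 78.2
clock: 19.35
position: [0.6432, -0.0549, 0.13]
tool_rot: [-3.141, -0.0, 1.764]
force: [-0.2, 0.9, 0.3]
grip_width: 0.0105
finger_force: 78.2
```

```bash
python3 -m handwheel '[{"dx":0,"dy":0,"dz":0.4,"wx":0,"wy":0,"wz":0,"claw":5},{"dx":0,"dy":0,"dz":0,"wx":0,"wy":0,"wz":0,"claw":5}]'
python3 -m handwheel '[{"dx":0,"dy":0,"dz":0.3,"wx":0,"wy":0,"wz":0,"claw":5},{"dx":0,"dy":0,"dz":0,"wx":0,"wy":0,"wz":0,"claw":5}]'
```

```text
clock: 19.6
position: [0.6435, -0.0548, 0.1263]
tool_rot: [3.141, -0.0, 1.764]
force: [-0.1, -0.5, 4.3]
grip_width: 0.0107
finger_force: 78.7
clock: 19.85
position: [0.6434, -0.0548, 0.1233]
tool_rot: [3.141, -0.0, 1.764]
force: [-0.4, 0.3, 5.1]
grip_width: 0.0105
finger_force: 78.9
```

The force follows the spring's line, with no side force. Pressing on home.

```bash
python3 -m handwheel '[{"dx":0,"dy":0,"dz":0.3,"wx":0,"wy":0,"wz":0,"claw":5},{"dx":0,"dy":0,"dz":0.2,"wx":0,"wy":0,"wz":0,"claw":5},{"dx":0,"dy":0,"dz":0,"wx":0,"wy":0,"wz":0,"claw":5}]'
python3 -m handwheel '[{"dx":0,"dy":0,"dz":0.2,"wx":0,"wy":0,"wz":0,"claw":5},{"dx":0,"dy":0,"dz":0,"wx":0,"wy":0,"wz":0,"claw":5}]'
python3 -m handwheel '[{"dx":0,"dy":0,"dz":0.15,"wx":0,"wy":0,"wz":0,"claw":5},{"dx":0,"dy":0,"dz":0,"wx":0,"wy":0,"wz":0,"claw":5}]'
```

```text
clock: 20.23
position: [0.6435, -0.0548, 0.1186]
tool_rot: [3.141, 0.0, 1.764]
force: [-0.0, 0.1, 7.8]
grip_width: 0.0105
finger_force: 79.3
clock: 20.48
position: [0.6436, -0.0548, 0.1168]
tool_rot: [3.141, 0.0, 1.764]
force: [-0.4, 0.1, 7.5]
grip_width: 0.0099
finger_force: 79.4
clock: 20.72
position: [0.644, -0.0547, 0.1166]
tool_rot: [3.14, 0.001, 1.764]
force: [-6.4, -0.6, 27.7]
grip_width: 0.0103
finger_force: 82.1
```

```bash
python3 -m handwheel '[{"dx":0,"dy":0,"dz":0,"wx":0,"wy":0,"wz":0,"claw":5},{"dx":0,"dy":0,"dz":0,"wx":0,"wy":0,"wz":0,"claw":5},{"dx":0,"dy":0,"dz":0,"wx":0,"wy":0,"wz":0,"claw":5},{"dx":0,"dy":0,"dz":0,"wx":0,"wy":0,"wz":0,"claw":5}]'
python3 - <<'E'
from h import *
s=st(); print(np.abs(s["qd"]).max()); print(job_done())
E
```

```text
clock: 21.22
position: [0.644, -0.0547, 0.1166]
tool_rot: [3.14, 0.001, 1.764]
force: [-5.5, -1.2, 27.2]
grip_width: 0.0105
finger_force: 82.1
t 21.23 pos [ 0.644  -0.0547  0.1166] rot [3.140e+00 1.000e-03 1.764e+00] F [-5.5 -1.2 27.2] w 0.0105 ff 82.09854125976562
0.002430887175547237
the job is handed in; nothing more can be done
None
```

I handed the job in at 21.2 s with the charger in the shut drawer and the label holder held on its stop in the rail at about 27 N; no verdict came back, and I viewed 13 pictures, over the limit of 10.

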